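# Find and tag the loose case hinge

### The arm

A 7-joint arm with a two-finger parallel gripper is mounted at the origin on the work surface. World frame = base frame: x ahead of the robot, y to its left, z up, the work surface at z = 0. Lengths are in m, angles in degrees, forces in N, time in s.
With the tool pointing down it reaches from about 0.4 to 0.875 m from the base axis. Payload 6.5 kg.
Tool frame: the origin (TCP) lies at the centre of the arm's flange, where the gripper is bolted on; the fingertips stand bot.tips_ahead ahead of it and the grasp point (between the pads) lies 155 mm ahead of it (bot.tips_ahead is the distance from the TCP to the fingertips, in m); z points along the fingers, y is the line along which they close (so a half turn about z gives the same grasp; the last joint's range is limited). The gripper opens to 85 mm and grips with 20 to 120 N. Pads are 22 mm wide; open, the fingers measure 114 mm over their backs; the gripper's body (76 mm by 85 mm) begins 54 mm behind the grasp point. The pads swing forward as they close: fully open they stand 13 mm farther back than shut.
Start: joints at [66.509, 30.733, -0.252, 88.115, 0.149, 61.152, -4.079], TCP at [0.219, -0.612, 0.405] pointing down, gripper open.
Joint ranges: [-154.64, 154.64], [-21.42, 123.67], [-72.66, 72.17], [13.99, 137.28], [-74.86, 254.86], [10.95, 109.41], [-158.01, 158.01]. Speed limits (degrees/s): [136.94, 136.94, 180, 180, 180, 180, 180].

### API

Orientations are given as [roll, pitch, yaw] about the fixed x, y, z axes, in that order (R = Rz(yaw) Ry(pitch) Rx(roll)).
In Python, from workcell import bot gives the robot as it stands.
- The arm moves only by the shell command python3 -m crank 'ROWS'. ROWS is a JSON object of lists of equal length, an entry for each row: "grip": the finger opening in cm, from 0 to 8.54; "travel": the shift along the tool's x, y, z in cm, a list of three; "twist": the turn, a rotation vector about the tool's x, y, z in degrees, a list of three. A call has 1 to 20 rows; each row is the pose to reach, as a shift and turn from the pose commanded when the call began, along the tool's axes at that moment; what a row does not reach only later rows make up. A row lasts 1/10 s, in which the tool goes at most 50 mm and 8.59 degrees, less where a joint would pass 70% of its speed; a pose out of reach is approached as far as the arm can. A call with a gripper value outside its range is refused whole. The fingers move at their own pace and stop on an object; the grip force is fixed at half the most. Time passes only in rows, so rows that repeat a pose let the fingers close. It gives the time, the measured TCP pose, the force, the opening and the grip force at its end, in the units of the state.
- bot.observe(): the state, without advancing time (a new reading comes with each control period).
- bot.grab_frame(name): name is "scene" or "side" or "wrist"; returns a dict with "frame" (420x560x3 uint8, red, green, blue), "K" (3x3 intrinsics, pixels), "pose" (4x4, takes a point from camera to world coordinates). Camera axes: x right, y up, looking along -z (the intrinsics and any distortion apply to the point x, -y, -z); pixel columns grow to the right and rows downward; lengths in m; the calibration is good to about 2 mm. The wrist camera is an equidistant fisheye: a pixel r from the principal point sees the ray r / f radians off the axis. A picture is of the moment at which its call begins. There is no depth.
- bot.close_job(): hands the job in; it is judged then, once.
The state is a dict: "clock": time; "joint_positions": joint angles; "joint_velocities": joint speeds; "joint_torque": joint torques, N m; "tool_pos": TCP position; "tcp_rot": TCP orientation; "ft_force": force on the tool from outside, world axes, zero at the start; "torque": the same for the moment, N m; "gripper_width": finger opening in m; "finger_force": force on a finger pad.
Only numpy, scipy, OpenCV 4.12 (cv2) and the standard library are available. Lean on these libraries where they do the work, as an engineer would, in place of code of your own. Each camera call takes 0.05 s, during which the arm holds its last target. There are 200 camera calls.

### The job

Exactly one of the three case hinges on the holding board has a worn, loose pin: find it by gently rocking the brass leaves back and forth with the side of a finger, never pinching a leaf and never pushing on a hinge with more than about 15 N. Rock the loose leaf to both ends of its play, leave it leaning away from you (away from the robot) at the end of its play, then put the red ring over it so that it lies flat on that hinge's block, and let go. Leave everything else where it is.

Things in the scene. Friction and masses are not known exactly. Their poses are not given: they have to be found in the camera images.
- board: Fixed wooden holding board, 150 (x) x 360 (y) x 18 mm, flat on the table. Origin: centre of its underside. Its x axis points away from the robot (turned up to 0.25 rad), y to the left. The three hinges stand on it in a row along y, 115 mm apart.
- ring_center (a point): Centre (half-way up) of the red plastic reject ring: outside diameter 56, inside 44, 28 mm high, about 45 g, lying flat on the 3 mm thick green mat to the left of the board; loose.
- hinge_1: Left hinge (seen from the robot): an aluminium block 70 x 70 x 40 mm fixed on the board, axes as the board's, origin at the centre of its underside. From a slot in its top stands a brass leaf, 8 mm thick (x), 22 mm wide (y), its top 50 mm above the block's top, its sides upright and free all round. This entry includes the leaf.
- seat_1 (a point): Centre of the top face of hinge 1's block (40 mm above the block's underside, 58 mm above the table), where the leaf comes out; axes as the board's. The ring lies here when it is over the leaf.
- leaf_1 (a joint): Lean of leaf 1, rad: 0 upright, + top away from the robot (board's +x), - towards it; pin along y, 12 mm below the block's top. It stays where it is left (friction, 0.5 N at its top). Sound: stops at about 0.025 either way, up to 0.06 if pushed hard; the loose one goes on to 0.15 either way. All start near upright and look alike; any of the three may be the loose one.
- hinge_2: Middle hinge (seen from the robot): an aluminium block 70 x 70 x 40 mm fixed on the board, axes as the board's, origin at the centre of its underside. From a slot in its top stands a brass leaf, 8 mm thick (x), 22 mm wide (y), its top 50 mm above the block's top, its sides upright and free all round. This entry includes the leaf.
- seat_2 (a point): Centre of the top face of hinge 2's block (40 mm above the block's underside, 58 mm above the table), where the leaf comes out; axes as the board's. The ring lies here when it is over the leaf.
- leaf_2 (a joint): Lean of leaf 2, rad: 0 upright, + top away from the robot (board's +x), - towards it; pin along y, 12 mm below the block's top. It stays where it is left (friction, 0.5 N at its top). Sound: stops at about 0.025 either way, up to 0.06 if pushed hard; the loose one goes on to 0.15 either way. All start near upright and look alike; any of the three may be the loose one.
- hinge_3: Right hinge (seen from the robot): an aluminium block 70 x 70 x 40 mm fixed on the board, axes as the board's, origin at the centre of its underside. From a slot in its top stands a brass leaf, 8 mm thick (x), 22 mm wide (y), its top 50 mm above the block's top, its sides upright and free all round. This entry includes the leaf.
- seat_3 (a point): Centre of the top face of hinge 3's block (40 mm above the block's underside, 58 mm above the table), where the leaf comes out; axes as the board's. The ring lies here when it is over the leaf.
- leaf_3 (a joint): Lean of leaf 3, rad: 0 upright, + top away from the robot (board's +x), - towards it; pin along y, 12 mm below the block's top. It stays where it is left (friction, 0.5 N at its top). Sound: stops at about 0.025 either way, up to 0.06 if pushed hard; the loose one goes on to 0.15 either way. All start near upright and look alike; any of the three may be the loose one.
- spacer_center (a point): Centre of a loose grey steel spacer ring, 48 mm across, 16 mm high, on the green mat; bystander, not to be used.
- screwdriver: Loose screwdriver lying on the table right of the board; bystander. Origin under its middle.
- hammer: Loose hammer lying at the right of the table; bystander. Origin under its middle, 260 mm long.
- jar: Amber glass jar, 64 mm across, 85 mm high, standing beyond the board; bystander. Origin at its underside.
- slicker: Turned dark wood edge slicker, 36 mm across, 70 mm high, standing beyond the board; bystander. Origin at its underside.
- cup: Blue ceramic cup, 72 mm across, 85 mm high, standing beyond the mat; bystander. Origin at its underside.

How it is judged:
By the outcome, as a careful person would: the job done as asked, in the order asked, and still so for the second after the job is handed in, with the robot touching nothing.
It also fails if it takes over 72 s, if anything falls off the work surface, if the arm or the gripper's body presses on something with over 40 N, if the wrist force passes 120 N, or if a joint passes its speed limit or range.

## Working session

There is one attempt and no reset: what is moved stays moved. The work goes in short steps, Python scripts to look and compute and a shell command to move; the robot and the scene stay as the last step left them, time stands still between calls to the robot, and variables do not carry over. Pictures are saved under pics/ and viewed, at most 10 in all, crops included, and the job is handed in when it is done.

```bash
ls; mkdir -p pics
python3 - <<'E'
from workcell import bot
import cv2
print(bot.tips_ahead, bot.observe())
for n in("scene","side"):
    f=bot.grab_frame(n); cv2.imwrite(f"pics/{n}0.png",f["frame"][:,:,::-1]); print(n,f["K"].round(1).tolist(),f["pose"].round(4).tolist(),[k for k in f])
E
```

```text
pics
0.1734 {'clock': 0.0, 'joint_positions': array([66.50918073, 30.7784627 , -0.25163545, 88.17327202,  0.14821155,
       61.15154827, -4.07905899]), 'joint_velocities': array([ 0.03223826,  0.03270443,  0.00932982, -0.0277904 , -0.00800365,
        0.06322398,  0.08077339]), 'joint_torque': array([-8.21081630e-04, -5.83415723e+01,  1.04840342e+00, -2.59104663e+01,
        1.23656305e-02,  9.59400058e-03,  2.49466649e-05]), 'tool_pos': array([ 0.21895348, -0.6116458 ,  0.40378482]), 'tcp_rot': array([-1.79897366e+02,  8.24452538e-03,  1.96997049e+01]), 'ft_force': array([-0.30552933,  0.86241233, -0.23703765]), 'torque': array([-0.02561732,  0.017218  , -0.03312221]), 'finger_force': 0.0, 'gripper_width': 0.08540895527378622}
scene [[412.5, 0.0, 275.3], [0.0, 412.5, 211.8], [0.0, 0.0, 1.0]] [[-0.4488, -0.5589, 0.6973, 1.4079], [0.8936, -0.2741, 0.3555, 0.4329], [-0.0076, 0.7826, 0.6224, 0.8344], [0.0, 0.0, 0.0, 1.0]] ['frame', 'K', 'pose']
side [[493.5, 0.0, 284.2], [0.0, 493.5, 211.8], [0.0, 0.0, 1.0]] [[-0.9823, 0.1273, -0.1377, 0.3551], [-0.1871, -0.6176, 0.7639, 1.0726], [0.0122, 0.7761, 0.6305, 0.9684], [0.0, 0.0, 0.0, 1.0]] ['frame', 'K', 'pose']
```

View pics/scene0.png

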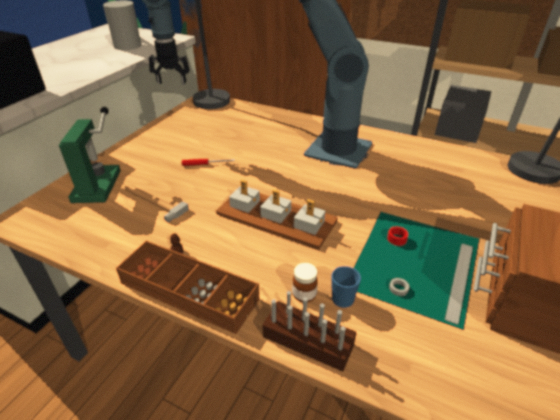

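View pics/side0.png

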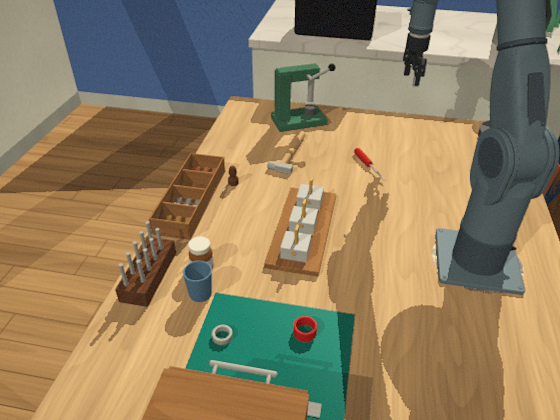

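The scene view shows the board at about (277,217), with the leaves at (243,186), (276,197) and (309,208), and the red ring at (398,236). The side view shows the leaves at (310,186), (304,208) and (296,235), and the ring at (305,328). I'll enlarge both views.

```bash
cat > h.py <<'E'
import numpy as np, cv2
from scipy.optimize import least_squares
def proj(f,P):
    T=np.linalg.inv(f["pose"]); p=np.atleast_2d(P)@T[:3,:3].T+T[:3,3]
    p=p*[1,-1,-1]; q=p@f["K"].T; return q[:,:2]/q[:,2:]
def ray(f,uv):
    d=np.linalg.inv(f["K"])@[uv[0],uv[1],1]; d=d*[1,-1,-1]
    return f["pose"][:3,3], f["pose"][:3,:3]@d
def onz(f,uv,z):
    o,d=ray(f,uv); return o+d*(z-o[2])/d[2]
E
python3 - <<'E'
from workcell import bot
from h import *
import pickle
F={n:bot.grab_frame(n) for n in("scene","side")}; pickle.dump(F,open("F.pkl","wb"))
a=cv2.resize(F["scene"]["frame"][170:250,210:345],None,fx=4,fy=4,interpolation=cv2.INTER_CUBIC)
b=cv2.resize(F["side"]["frame"][175:280,260:340],None,fx=3.2,fy=3.2,interpolation=cv2.INTER_CUBIC)
c=np.zeros((340,800,3),np.uint8); c[:320,:540]=a; c[:336,542:798]=b
cv2.imwrite("pics/z1.png",c[:,:,::-1])
for n in F:
    im=F[n]["frame"].astype(int); m=(im[...,0]>110)&(im[...,1]<60)&(im[...,2]<60)
    nn,l,s,ce=cv2.connectedComponentsWithStats(m.astype(np.uint8))
    for i in range(1,nn):
        if s[i,4]>30: print(n,s[i],ce[i],onz(F[n],ce[i],.017))
E
```

```text
scene [183 160  25   6 128] [194.7421875 162.3515625] [ 0.35843317 -0.4399916   0.017     ]
scene [388 227  20  18 254] [397.09055118 235.53937008] [0.43419547 0.34032963 0.017     ]
side [355 149  17  18 123] [362.40650407 157.15447154] [ 0.3481021  -0.43874789  0.017     ]
side [294 317  22  25 327] [304.71559633 329.21406728] [0.4326991  0.34295246 0.017     ]
```

View pics/z1.png

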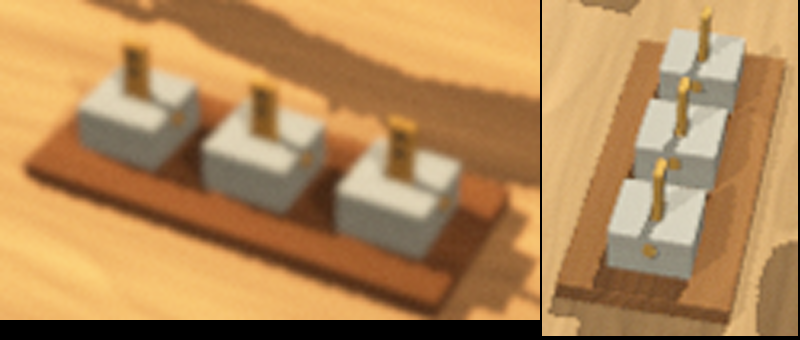

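```bash
cat > fit.py <<'E'
from h import *
import pickle
F=pickle.load(open("F.pkl","rb"))
S=lambda u,v:(u/4+209.9,v/4+169.9); D=lambda u,v:((u-542)/3.2+259.8,v/3.2+174.8)
obs=[("scene",(.075,-.18,.018),S(27,166)),("scene",(.075,.18,.018),S(436,300)),("scene",(-.075,.18,.018),S(510,197)),
("side",(.075,.18,.018),D(557,289)),("side",(-.075,.18,.018),D(728,313)),("side",(-.075,-.18,.018),D(785,60)),("side",(.075,-.18,.018),D(640,42))]
hb=[("scene",(.035,.08,.058),S(337,188)),("scene",(.035,.15,.058),S(414,212)),("scene",(-.035,.15,.058),S(461,160)),
("scene",(.035,-.035,.058),S(204,148)),("scene",(.035,.035,.058),S(280,170)),("scene",(-.035,.035,.058),S(325,120)),
("scene",(.035,-.15,.058),S(81,108)),("scene",(.035,-.08,.058),S(155,130)),("scene",(-.035,-.08,.058),S(199,85)),
("side",(.035,.15,.058),D(610,228)),("side",(-.035,.15,.058),D(695,237)),("side",(-.035,.08,.058),D(705,187)),
("side",(.035,.035,.058),D(637,145)),("side",(-.035,.035,.058),D(720,152)),("side",(-.035,-.08,.058),D(744,72)),("side",(.035,-.08,.058),D(660,72))]
def W(p,q,h):
    c,s=np.cos(p[2]),np.sin(p[2]); x,y=q[0]+h*p[3],q[1]+h*p[4]; return [p[0]+c*x-s*y,p[1]+s*x+c*y,q[2]]
def res(p): return np.concatenate([proj(F[n],W(p,q,h))[0]-uv for h,L in((0,obs),(1,hb)) for n,q,uv in L])
if __name__=="__main__":
    r=least_squares(res,[.6,0,0,0,0],loss="soft_l1"); print(r.x); print(res(r.x).reshape(-1,2).round(1).tolist())
    for y in(.115,0,-.115): print(W(r.x,(0,y,.058),1))
E
python3 fit.py
```

```text
[ 0.49685184 -0.02649494 -0.02071727 -0.00102616 -0.00392043]
[[-0.6, -1.5], [1.0, 0.5], [1.3, -2.9], [-1.0, -1.1], [0.4, 0.2], [-0.0, -0.3], [-0.5, -0.8], [-0.2, -0.7], [2.1, 0.3], [-0.4, 0.1], [-0.5, -1.5], [0.6, -0.5], [-0.4, -0.3], [-1.2, -1.6], [-0.8, -1.0], [-0.7, -1.3], [0.0, 1.0], [-0.9, 2.1], [0.3, 0.7], [0.1, 0.1], [-1.7, 1.4], [-3.1, 2.3], [0.4, -0.8]]
[np.float64(0.4981270071359218), np.float64(0.08458205623944345), 0.058]
[np.float64(0.4957446912837375), np.float64(-0.030393265335146774), 0.058]
[np.float64(0.49336237543155326), np.float64(-0.145368586909737), 0.058]
```

```bash
python3 -m crank '{"grip":[0,0,0,0,0,0,0,0,0,0,0,0,0,0,0,0],"travel":[[2,-2,0],[5,-5,0],[8.5,-8.5,0],[12,-12,0],[15.5,-15.5,0],[19,-19,0],[22.5,-22.5,0],[26,-26,0],[29.5,-29.5,0],[33,-33,0],[36.5,-36.5,0],[40,-40,0],[43,-43,0],[45,-45,0],[45.6,-45.5,0],[45.6,-45.5,0]],"twist":[[0,0,1],[0,0,3],[0,0,5],[0,0,7],[0,0,9],[0,0,11],[0,0,13],[0,0,15],[0,0,17],[0,0,18],[0,0,19],[0,0,20],[0,0,20.9],[0,0,20.9],[0,0,20.9],[0,0,20.9]]}'
python3 - <<'E'
from workcell import bot
import cv2,pickle
f=bot.grab_frame("wrist"); pickle.dump(f,open("W.pkl","wb")); print(f["K"],f["pose"].round(3),bot.tips_ahead,bot.observe())
cv2.imwrite("pics/w1.png",f["frame"][:,:,::-1])
E
```

```text
clock: 1.8
tool_pos: [0.4952, -0.0291, 0.4045]
tcp_rot: [-180.0, 0.0, -1.1]
ft_force: [0.5, -0.6, 0.1]
gripper_width: -0.0001
finger_force: 0.0
[[325.1922621    0.         285.13316784]
 [  0.         325.1922621  206.83577666]
 [  0.           0.           1.        ]] [[-0.018  0.949  0.314  0.576]
 [-1.    -0.017 -0.005 -0.03 ]
 [ 0.001 -0.314  0.949  0.373]
 [ 0.     0.     0.     1.   ]] 0.1734 {'clock': 1.85, 'joint_positions': array([ 10.73031818,  16.52762736, -14.75827216, 110.39215018,
         5.19179234,  53.75211513, -97.72824528]), 'joint_velocities': array([ 1.38048903, -0.40549684,  1.24540979,  0.77418663,  0.09868147,
        0.1086468 ,  0.18224408]), 'joint_torque': array([ -1.56711526, -41.10054374,  -2.45330907, -24.19591606,
        -0.11372351,  -0.07451687,  -0.07722561]), 'tool_pos': array([ 0.49480982, -0.03052356,  0.40446736]), 'tcp_rot': array([ 1.79967419e+02,  4.00022611e-02, -1.20663158e+00]), 'ft_force': array([-0.17378648, -0.71545263, -0.46634967]), 'torque': array([-0.00525147, -0.01637496, -0.02539851]), 'finger_force': 0.0, 'gripper_width': -0.0002863309695287396}
```

View pics/w1.png

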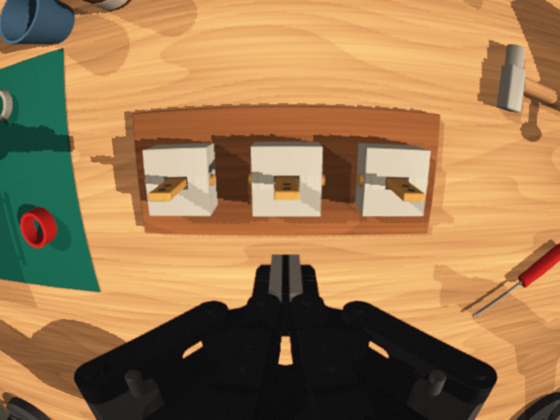

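```bash
cat >> h.py <<'E'
def wz(f,uv,z):
    n=cv2.fisheye.undistortPoints(np.float64([[uv]]),f["K"],np.zeros(4))[0,0]
    d=f["pose"][:3,:3]@[n[0],-n[1],-1]; o=f["pose"][:3,3]; return o+d*(z-o[2])/d[2]
E
python3 - <<'E'
from h import *
import pickle
f=pickle.load(open("W.pkl","rb")); np.set_printoptions(precision=4,suppress=True)
for q in([(143,150),(215,144),(217,214),(150,216)],[(251,143),(321,143),(322,215),(252,215)],[(363,145),(430,150),(424,215),(360,215)]):
    P=np.array([wz(f,p,.058) for p in q]); print(P[:,:2].tolist(),P.mean(0), np.degrees(np.arctan2(*(P[1]-P[0])[:2])))
im=f["frame"].astype(int); m=(im[...,0]>im[...,2]+70)&(im[...,0]>180)
for (u,v) in [(37,227)]: print("ring",wz(f,(u,v),.031))
cv2.imwrite("pics/w2.png",cv2.resize(f["frame"][135:225,135:440],None,fx=2.6,fy=2.6,interpolation=cv2.INTER_CUBIC)[:,:,::-1])
E
```

```text
[[0.5367876424958457, 0.11817206938620635], [0.5384207918052021, 0.039577084582406205], [0.4653015227867255, 0.04289999039307536], [0.46400514582188584, 0.11983857729164842]] [0.5011 0.0801 0.058 ] 178.8096047236613
[[0.5380178217973164, 0.003668005252233531], [0.536810876621574, -0.06456357128351595], [0.462297610315633, -0.06641422829912356], [0.4636220787154769, 0.006002388507775378]] [ 0.5002 -0.0303  0.058 ] -178.98660331600433
[[0.5350080941440606, -0.10670961066140706], [0.5315578761139278, -0.18056500025865468], [0.4596679686358734, -0.18085758358825144], [0.46143986101772105, -0.10681810523044338]] [ 0.4969 -0.1437  0.058 ] -177.32532297583043
ring [0.4391 0.3267 0.031 ]
```

View pics/w2.png

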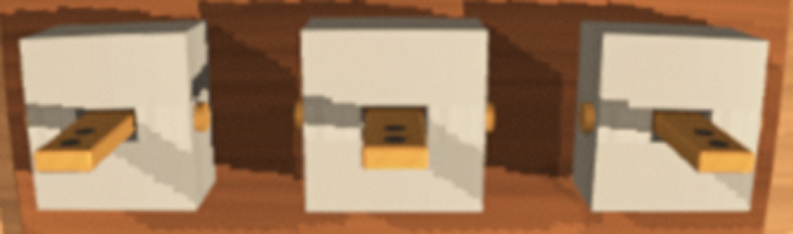

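Run:
```python
from h import *
import pickle
f=pickle.load(open("W.pkl","rb")); np.set_printoptions(precision=4,suppress=True)
Z=lambda u,v:(u/2.6+134.8,v/2.6+134.8)
Q=[[(21,38),(188,29),(195,210),(38,210)],[(303,30),(487,30),(484,211),(305,211)],[(602,33),(767,40),(750,210),(592,210)]]
L=[(.035,.035),(.035,-.035),(-.035,-.035),(-.035,.035)]
P=np.array([wz(f,Z(*p),.058)[:2] for q in Q for p in q]); M=np.array([(x,y+d) for d in(.115,0,-.115) for x,y in L])
fn=lambda p:(M@np.array([[np.cos(p[2]),np.sin(p[2])],[-np.sin(p[2]),np.cos(p[2])]])+p[:2]-P).ravel()
r=least_squares(fn,[.5,0,0]); print(r.x, fn(r.x).reshape(-1,2)*1e3)
for d in(.115,0,-.115): print("seat",r.x[0]-np.sin(r.x[2])*d, r.x[1]+np.cos(r.x[2])*d)
for n,q in((1,[(38,150),(90,150),(88,171),(40,171)]),(2,[(364,148),(428,148),(428,167),(364,167)]),(3,[(697,150),(752,150),(752,171),(700,171)])):
    print("leaftop",np.mean([wz(f,Z(*p),.108) for p in q],axis=0))
```

```text
[ 0.4982 -0.0304 -0.0201] [[-1.2329  0.6495]
 [-2.0659  1.153 ]
 [ 1.1199 -0.5366]
 [ 1.6799 -0.1755]
 [-0.8319  0.4609]
 [-1.0303 -0.3992]
 [ 1.215   0.6813]
 [ 1.3158 -0.6192]
 [-0.9723 -0.8256]
 [-1.1906 -0.6989]
 [ 1.1537  0.3881]
 [ 0.8395 -0.0778]]
seat 0.5004846324097189 0.08460739780297137
seat 0.49817881403860875 -0.03036948335858847
seat 0.49587299566749865 -0.14534636452014832
leaftop [0.5002 0.0838 0.108 ]
leaftop [ 0.4987 -0.0305  0.108 ]
leaftop [ 0.4961 -0.1445  0.108 ]
```

```bash
cat > g.py <<'E'
import sys
from workcell import bot
o=bot.observe(); f=o["ft_force"]; print("G t%.2f pos"%o["clock"],(o["tool_pos"]*1e3).round(1),"F",f.round(2))
sys.exit(abs(f[0])>4)
E
python3 -m crank '{"grip":[0,0,0,0,0,0,0],"travel":[[-2.6,0,0],[-2.6,0,4],[-2.6,0,8],[-2.6,0,11],[-2.6,0,13],[-2.6,0,13.8],[-2.6,0,13.8]],"twist":[[0,0,0],[0,0,0],[0,0,0],[0,0,0],[0,0,0],[0,0,0],[0,0,0]]}' >/dev/null; python3 g.py && 
python3 -m crank '{"grip":[0,0,0],"travel":[[0.5,0,0],[1.1,0,0],[1.1,0,0]],"twist":[[0,0,0],[0,0,0],[0,0,0]]}' >/dev/null; python3 g.py && 
python3 -m crank '{"grip":[0,0],"travel":[[0.05,0,0],[0.1,0,0]],"twist":[[0,0,0],[0,0,0]]}' >/dev/null; python3 g.py && 
python3 -m crank '{"grip":[0,0],"travel":[[0.05,0,0],[0.1,0,0]],"twist":[[0,0,0],[0,0,0]]}' >/dev/null; python3 g.py && 
python3 -m crank '{"grip":[0,0],"travel":[[0.05,0,0],[0.1,0,0]],"twist":[[0,0,0],[0,0,0]]}' >/dev/null; python3 g.py && 
python3 -m crank '{"grip":[0,0],"travel":[[0.05,0,0],[0.1,0,0]],"twist":[[0,0,0],[0,0,0]]}' >/dev/null; python3 g.py && 
python3 -m crank '{"grip":[0,0],"travel":[[0.05,0,0],[0.1,0,0]],"twist":[[0,0,0],[0,0,0]]}' >/dev/null; python3 g.py && 
python3 -m crank '{"grip":[0,0],"travel":[[0.05,0,0],[0.1,0,0]],"twist":[[0,0,0],[0,0,0]]}' >/dev/null; python3 g.py
```

```text
G t2.55 pos [468.4 -30.6 266.1] F [0.45 0.22 0.56]
G t2.55 pos [468.4 -30.6 266.1] F [0.45 0.22 0.56]
G t2.55 pos [468.4 -30.6 266.1] F [0.45 0.22 0.56]
G t2.55 pos [468.4 -30.6 266.1] F [0.45 0.22 0.56]
G t2.55 pos [468.4 -30.6 266.1] F [0.45 0.22 0.56]
G t2.55 pos [468.4 -30.6 266.1] F [0.45 0.22 0.56]
G t2.55 pos [468.4 -30.6 266.1] F [0.45 0.22 0.56]
G t2.55 pos [468.4 -30.6 266.1] F [0.45 0.22 0.56]False
False
False
False
False
False
False
False
```

```bash
sed -i 's/sys.exit(abs(f\[0\])>4)/sys.exit(int(abs(f[0])>4))/' g.py
set -e
python3 -m crank '{"grip":[0,0,0],"travel":[[0.5,0,0],[1.1,0,0],[1.1,0,0]],"twist":[[0,0,0],[0,0,0],[0,0,0]]}' >/dev/null; python3 g.py 
python3 -m crank '{"grip":[0,0],"travel":[[0.05,0,0],[0.1,0,0]],"twist":[[0,0,0],[0,0,0]]}' >/dev/null; python3 g.py 
python3 -m crank '{"grip":[0,0],"travel":[[0.05,0,0],[0.1,0,0]],"twist":[[0,0,0],[0,0,0]]}' >/dev/null; python3 g.py 
python3 -m crank '{"grip":[0,0],"travel":[[0.05,0,0],[0.1,0,0]],"twist":[[0,0,0],[0,0,0]]}' >/dev/null; python3 g.py 
python3 -m crank '{"grip":[0,0],"travel":[[0.05,0,0],[0.1,0,0]],"twist":[[0,0,0],[0,0,0]]}' >/dev/null; python3 g.py 
python3 -m crank '{"grip":[0,0],"travel":[[0.05,0,0],[0.1,0,0]],"twist":[[0,0,0],[0,0,0]]}' >/dev/null; python3 g.py 
python3 -m crank '{"grip":[0,0],"travel":[[0.05,0,0],[0.1,0,0]],"twist":[[0,0,0],[0,0,0]]}' >/dev/null; python3 g.py
```

```text
G t2.85 pos [481.5 -29.7 267.8] F [0.33 0.32 0.53]
G t3.05 pos [481.  -29.6 266.9] F [-0.23 -0.4  -0.4 ]
G t3.25 pos [482.  -29.6 266.7] F [-0.53 -0.17  0.08]
G t3.45 pos [483.  -29.6 266.7] F [-1.12 -0.17  0.82]
G t3.65 pos [483.9 -29.6 266.6] F [-0.21  0.36  0.73]
G t3.85 pos [485.  -29.6 266.7] F [-0.42  0.68  0.84]
G t4.05 pos [486.1 -29.7 266.7] F [-0.35 -0.27  0.52]
```

```bash
set -e
python3 -m crank '{"grip":[0,0],"travel":[[0.05,0,0],[0.1,0,0]],"twist":[[0,0,0],[0,0,0]]}' >/dev/null; python3 g.py 
python3 -m crank '{"grip":[0,0],"travel":[[0.05,0,0],[0.1,0,0]],"twist":[[0,0,0],[0,0,0]]}' >/dev/null; python3 g.py 
python3 -m crank '{"grip":[0,0],"travel":[[0.05,0,0],[0.1,0,0]],"twist":[[0,0,0],[0,0,0]]}' >/dev/null; python3 g.py 
python3 -m crank '{"grip":[0,0],"travel":[[0.05,0,0],[0.1,0,0]],"twist":[[0,0,0],[0,0,0]]}' >/dev/null; python3 g.py 
python3 -m crank '{"grip":[0,0],"travel":[[0.05,0,0],[0.1,0,0]],"twist":[[0,0,0],[0,0,0]]}' >/dev/null; python3 g.py
```

```text
G t4.25 pos [487.1 -29.7 266.7] F [-1.31 -0.31  0.2 ]
G t4.45 pos [488.  -29.8 266.7] F [-0.91 -0.34 -0.5 ]
G t4.65 pos [489.1 -29.7 266.6] F [-0.45 -0.21  0.47]
G t4.85 pos [490.  -29.8 266.6] F [-1.51 -0.33  0.51]
G t5.05 pos [490.8 -29.8 266.5] F [-2.53 -0.53  1.58]
```

```bash
set -e
python3 -m crank '{"grip":[0,0],"travel":[[0.05,0,0],[0.05,0,0]],"twist":[[0,0,0],[0,0,0]]}' >/dev/null; python3 g.py 
python3 -m crank '{"grip":[0,0],"travel":[[0.05,0,0],[0.05,0,0]],"twist":[[0,0,0],[0,0,0]]}' >/dev/null; python3 g.py
python3 - <<'E'
from workcell import bot
import cv2,numpy as np
f=bot.grab_frame("side")["frame"][180:250,270:340]; w=bot.grab_frame("wrist")["frame"]
c=np.zeros((420,800,3),np.uint8); c[:,:380]=w[:,90:470]; c[:416,384:800]=cv2.resize(f,(416,416),interpolation=cv2.INTER_CUBIC)
cv2.imwrite("pics/p1.png",c[:,:,::-1])
E
```

```text
G t5.25 pos [491.  -29.8 266.5] F [-3.4  -0.16  1.93]
G t5.45 pos [491.2 -29.8 266.5] F [-4.94  0.55  3.63]
```

Run:
```python
from workcell import bot
import cv2,numpy as np
f=bot.grab_frame("side")["frame"][180:250,270:340]; w=bot.grab_frame("wrist")["frame"]
c=np.zeros((420,800,3),np.uint8); c[:,:380]=w[:,90:470]; c[:416,384:800]=cv2.resize(f,(416,416),interpolation=cv2.INTER_CUBIC)
cv2.imwrite("pics/p1.png",c[:,:,::-1])
```

```text
(no output)
```

View pics/p1.png

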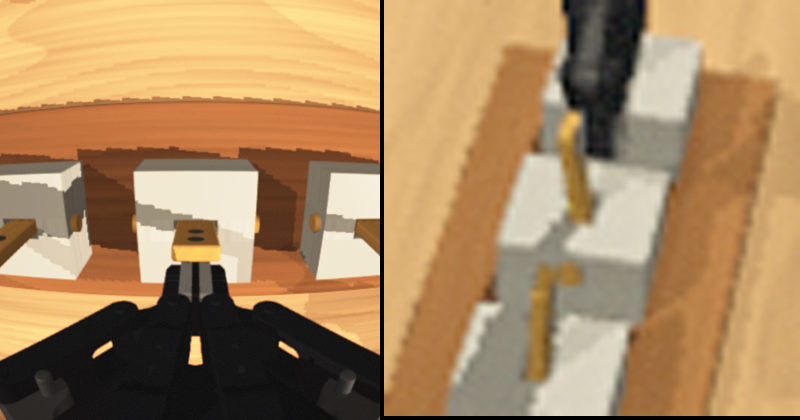

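The side crop shows the middle leaf leaning away (top at (570,115), base at (580,215)) while hinge 1's leaf is upright. It moved freely for about 7 mm before the stop, so hinge 2 is the loose one. Next I'll push it the other way from the far side.

```bash
set -e
python3 -m crank '{"grip":[0,0,0,0,0,0,0,0],"travel":[[-0.8,0,0],[-0.8,0,-2],[-0.8,0,-4.5],[1,0,-4.5],[4,0,-4.5],[4.7,0,-4.5],[4.7,0,-2],[4.7,0,0]],"twist":[[0,0,0],[0,0,0],[0,0,0],[0,0,0],[0,0,0],[0,0,0],[0,0,0],[0,0,0]]}' >/dev/null; python3 g.py 
python3 -m crank '{"grip":[0,0,0,0],"travel":[[-0.5,0,0],[-1,0,0],[-1.5,0,0],[-1.5,0,0]],"twist":[[0,0,0],[0,0,0],[0,0,0],[0,0,0]]}' >/dev/null; python3 g.py 
python3 -m crank '{"grip":[0,0,0,0],"travel":[[-0.1,0,0],[-0.2,0,0],[-0.3,0,0],[-0.4,0,0]],"twist":[[0,0,0],[0,0,0],[0,0,0],[0,0,0]]}' >/dev/null; python3 g.py 
python3 -m crank '{"grip":[0,0,0,0],"travel":[[-0.1,0,0],[-0.2,0,0],[-0.3,0,0],[-0.4,0,0]],"twist":[[0,0,0],[0,0,0],[0,0,0],[0,0,0]]}' >/dev/null; python3 g.py 
python3 -m crank '{"grip":[0,0],"travel":[[-0.1,0,0],[-0.2,0,0]],"twist":[[0,0,0],[0,0,0]]}' >/dev/null; python3 g.py 
python3 -m crank '{"grip":[0,0],"travel":[[-0.05,0,0],[-0.1,0,0]],"twist":[[0,0,0],[0,0,0]]}' >/dev/null; python3 g.py 
python3 -m crank '{"grip":[0,0],"travel":[[-0.05,0,0],[-0.1,0,0]],"twist":[[0,0,0],[0,0,0]]}' >/dev/null; python3 g.py 
python3 -m crank '{"grip":[0,0],"travel":[[-0.05,0,0],[-0.1,0,0]],"twist":[[0,0,0],[0,0,0]]}' >/dev/null; python3 g.py
```

```text
G t6.35 pos [539.2 -30.8 266.2] F [ 0.05 -0.48 -0.16]
G t6.75 pos [523.5 -30.5 267.7] F [-0.27 -0.13 -0.27]
G t7.15 pos [520.3 -30.4 266.9] F [0.4  0.02 0.8 ]
G t7.55 pos [515.9 -30.3 266.7] F [ 0.55  0.18 -0.49]
G t7.75 pos [513.9 -30.3 266.6] F [-0.11 -0.1   0.94]
G t7.95 pos [513.  -30.3 266.7] F [0.73 0.14 0.52]
G t8.15 pos [512.  -30.2 266.7] F [1.36 0.03 0.23]
G t8.35 pos [511.  -30.2 266.7] F [ 1.17 -0.35  0.03]
```

```bash
set -e
python3 -m crank '{"grip":[0,0],"travel":[[-0.05,0,0],[-0.1,0,0]],"twist":[[0,0,0],[0,0,0]]}' >/dev/null; python3 g.py 
python3 -m crank '{"grip":[0,0],"travel":[[-0.05,0,0],[-0.1,0,0]],"twist":[[0,0,0],[0,0,0]]}' >/dev/null; python3 g.py 
python3 -m crank '{"grip":[0,0],"travel":[[-0.05,0,0],[-0.1,0,0]],"twist":[[0,0,0],[0,0,0]]}' >/dev/null; python3 g.py 
python3 -m crank '{"grip":[0,0],"travel":[[-0.05,0,0],[-0.1,0,0]],"twist":[[0,0,0],[0,0,0]]}' >/dev/null; python3 g.py 
python3 -m crank '{"grip":[0,0],"travel":[[-0.05,0,0],[-0.1,0,0]],"twist":[[0,0,0],[0,0,0]]}' >/dev/null; python3 g.py 
python3 -m crank '{"grip":[0,0],"travel":[[-0.05,0,0],[-0.05,0,0]],"twist":[[0,0,0],[0,0,0]]}' >/dev/null; python3 g.py
python3 -m crank '{"grip":[0,0],"travel":[[-0.05,0,0],[-0.05,0,0]],"twist":[[0,0,0],[0,0,0]]}' >/dev/null; python3 g.py
python3 -m crank '{"grip":[0,0],"travel":[[-0.05,0,0],[-0.05,0,0]],"twist":[[0,0,0],[0,0,0]]}' >/dev/null; python3 g.py
```

```text
G t8.55 pos [510.  -30.2 266.7] F [ 0.64 -0.07  0.57]
G t8.75 pos [509.  -30.2 266.7] F [ 0.89 -0.33  0.45]
G t8.95 pos [508.  -30.1 266.7] F [ 0.89 -0.6   0.76]
G t9.15 pos [506.9 -30.1 266.7] F [ 0.7  -0.65  0.69]
G t9.35 pos [505.9 -30.1 266.6] F [0.34 0.42 0.5 ]
G t9.55 pos [505.4 -30.1 266.6] F [ 0.43 -0.58 -0.19]
G t9.75 pos [505.1 -30.1 266.7] F [ 1.25  0.68 -0.41]
G t9.95 pos [504.9 -30.1 266.8] F [ 3.38 -0.19 -1.51]
```

```bash
set -e
python3 -m crank '{"grip":[0,0],"travel":[[-0.05,0,0],[-0.05,0,0]],"twist":[[0,0,0],[0,0,0]]}' >/dev/null; python3 g.py || true
python3 -m crank '{"grip":[0,0,0,0,0,0,0,0],"travel":[[0.8,0,0],[0.8,0,-2],[0.8,0,-4.5],[-1,0,-4.5],[-3.5,0,-4.5],[-4.2,0,-4.5],[-4.2,0,-2],[-4.2,0,0]],"twist":[[0,0,0],[0,0,0],[0,0,0],[0,0,0],[0,0,0],[0,0,0],[0,0,0],[0,0,0]]}' >/dev/null; python3 g.py 
python3 -m crank '{"grip":[0,0,0,0],"travel":[[0.3,0,0],[0.6,0,0],[0.9,0,0],[1.0,0,0]],"twist":[[0,0,0],[0,0,0],[0,0,0],[0,0,0]]}' >/dev/null; python3 g.py 
python3 -m crank '{"grip":[0,0,0,0,0,0,0,0],"travel":[[0.1,0,0],[0.2,0,0],[0.3,0,0],[0.4,0,0],[0.5,0,0],[0.6,0,0],[0.7,0,0],[0.8,0,0]],"twist":[[0,0,0],[0,0,0],[0,0,0],[0,0,0],[0,0,0],[0,0,0],[0,0,0],[0,0,0]]}' >/dev/null; python3 g.py 
python3 -m crank '{"grip":[0,0,0,0,0,0],"travel":[[0.1,0,0],[0.2,0,0],[0.3,0,0],[0.4,0,0],[0.5,0,0],[0.6,0,0]],"twist":[[0,0,0],[0,0,0],[0,0,0],[0,0,0],[0,0,0],[0,0,0]]}' >/dev/null; python3 g.py 
python3 -m crank '{"grip":[0,0],"travel":[[0.05,0,0],[0.1,0,0]],"twist":[[0,0,0],[0,0,0]]}' >/dev/null; python3 g.py 
python3 -m crank '{"grip":[0,0],"travel":[[0.05,0,0],[0.1,0,0]],"twist":[[0,0,0],[0,0,0]]}' >/dev/null; python3 g.py 
python3 -m crank '{"grip":[0,0],"travel":[[0.05,0,0],[0.1,0,0]],"twist":[[0,0,0],[0,0,0]]}' >/dev/null; python3 g.py
```

```text
G t10.15 pos [504.6 -30.1 266.9] F [ 4.56 -0.08 -2.57]
G t10.95 pos [462.2 -29.2 266.2] F [-0.11  0.07  0.15]
G t11.35 pos [473.1 -29.4 267.6] F [-1.04  0.32 -0.67]
G t12.15 pos [480.1 -29.6 266.7] F [-1.03  0.95  0.5 ]
G t12.75 pos [486.1 -29.7 266.7] F [-2.23 -0.49 -0.08]
G t12.95 pos [487.1 -29.7 266.7] F [-0.47  0.2   0.95]
G t13.15 pos [488.  -29.7 266.7] F [-0.6  -0.01  0.47]
G t13.35 pos [489.  -29.7 266.7] F [-0.1  -0.03  0.92]
```

```bash
set -e
python3 -m crank '{"grip":[0,0],"travel":[[0.05,0,0],[0.1,0,0]],"twist":[[0,0,0],[0,0,0]]}' >/dev/null; python3 g.py 
python3 -m crank '{"grip":[0,0],"travel":[[0.05,0,0],[0.1,0,0]],"twist":[[0,0,0],[0,0,0]]}' >/dev/null; python3 g.py 
python3 -m crank '{"grip":[0,0],"travel":[[0.05,0,0],[0.05,0,0]],"twist":[[0,0,0],[0,0,0]]}' >/dev/null; python3 g.py 
python3 -m crank '{"grip":[0,0],"travel":[[0.05,0,0],[0.05,0,0]],"twist":[[0,0,0],[0,0,0]]}' >/dev/null; python3 g.py
```

```text
G t13.55 pos [490.  -29.8 266.6] F [-1.29  0.53 -0.29]
G t13.75 pos [490.8 -29.8 266.5] F [-2.09  0.8   0.86]
G t13.95 pos [491.  -29.8 266.5] F [-3.13 -0.01  2.  ]
G t14.15 pos [491.2 -29.8 266.4] F [-5.82 -0.43  3.68]
```

```bash
set -e
python3 -m crank '{"grip":[0,0,0,0,0,8.5,8.5,8.5,8.5,8.5,8.5,8.5,8.5,8.5,8.5,8.5],"travel":[[-0.7,0,0],[-1.7,0,-1],[-1.7,0,-5],[-1.7,0,-9.5],[-2.5,-2,-11.5],[-3,-5,-11.5],[-3.5,-9,-11.5],[-4,-13,-11.5],[-4.5,-17,-11.5],[-4.7,-21,-11.5],[-5,-25,-11.5],[-5.2,-29,-11.5],[-5.4,-33,-11.5],[-5.6,-36,-11.5],[-5.7,-37,-11.5],[-5.7,-37,-11.5]],"twist":[[0,0,0],[0,0,0],[0,0,0],[0,0,0],[0,0,0],[0,0,0],[0,0,0],[0,0,0],[0,0,0],[0,0,0],[0,0,0],[0,0,0],[0,0,0],[0,0,0],[0,0,0],[0,0,0]]}'
python3 - <<'E'
from workcell import bot
import cv2,pickle
f=bot.grab_frame("wrist"); pickle.dump(f,open("W2.pkl","wb")); print(bot.observe()["tool_pos"],bot.observe()["tcp_rot"])
s=bot.grab_frame("side")["frame"][180:250,270:340]
w=f["frame"].copy(); w=cv2.copyMakeBorder(w,0,0,0,240,cv2.BORDER_CONSTANT); w[:240,560:]=cv2.resize(s,(240,240),interpolation=cv2.INTER_CUBIC)
cv2.imwrite("pics/w3.png",w[:,:,::-1])
E
```

```text
clock: 15.75
tool_pos: [0.4424, 0.3425, 0.3817]
tcp_rot: [-179.9, -0.0, -1.1]
ft_force: [0.3, -0.6, 1.0]
gripper_width: 0.0852
finger_force: 0.0
[0.4429382  0.34084515 0.38155017] [ 1.79981394e+02 -2.24691894e-02 -1.19092123e+00]
```

View pics/w3.png

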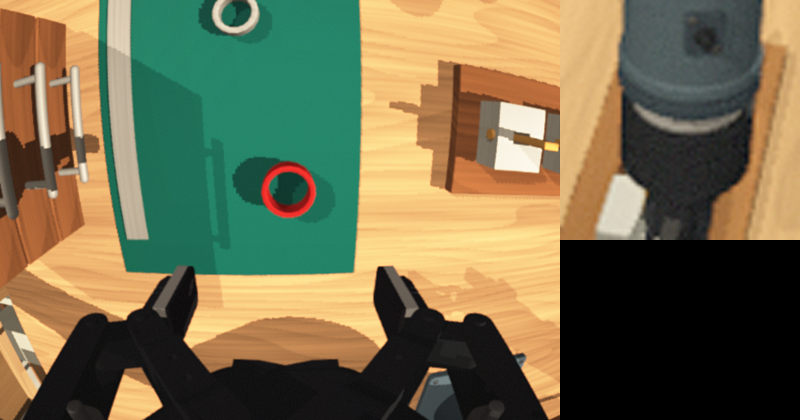

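The ring is at (289,190), clear of everything and between the open fingers in y.

Run:
```python
from h import *
import pickle
f=pickle.load(open("W2.pkl","rb")); im=f["frame"].astype(int)
m=((im[...,0]>90)&(im[...,1]<70)&(im[...,2]<80)).astype(np.uint8); m[:, :240]=0;m[:,340:]=0;m[:140]=0;m[240:]=0
c=max(cv2.findContours(m,cv2.RETR_EXTERNAL,cv2.CHAIN_APPROX_NONE)[0],key=len)[:,0]
P=np.array([wz(f,p,.031)[:2] for p in c.astype(float)])
(x,y),r=cv2.minEnclosingCircle(P.astype(np.float32)); print(x,y,r,f["pose"][:3,3])
d=np.array([x,y])-[.4429,.3408]; a=np.radians(-1.2)
print("tool dx,dy cm",100*(d@[np.cos(a),np.sin(a)]),100*(d@[np.sin(a),-np.cos(a)]))
```

```text
0.43644076585769653 0.340373158454895 0.02941223606467247 [0.52340899 0.34154491 0.35069979]
tool dx,dy cm -0.6448878430654984 0.05620199252335428
```

```bash
set -e
python3 -m crank '{"grip":[8.5,8.5,8.5,8.5,8.5,8.5,8.5,8.5],"travel":[[-0.75,0,2],[-0.75,0,6],[-0.75,0,10],[-0.75,0,14],[-0.75,0,17],[-0.75,0,19],[-0.75,0,19.8],[-0.75,0,19.8]],"twist":[[0,0,0],[0,0,0],[0,0,0],[0,0,0],[0,0,0],[0,0,0],[0,0,0],[0,0,0]]}'
python3 -m crank '{"grip":[6.5,5.6,5,5,5,5,5,5],"travel":[[0,0,0],[0,0,0],[0,0,0],[0,0,0],[0,0,0],[0,0,0],[0,0,0],[0,0,0]],"twist":[[0,0,0],[0,0,0],[0,0,0],[0,0,0],[0,0,0],[0,0,0],[0,0,0],[0,0,0]]}'
```

```text
clock: 16.65
tool_pos: [0.4356, 0.34, 0.1832]
tcp_rot: [179.9, 0.0, -1.3]
ft_force: [0.3, 0.7, -0.2]
gripper_width: 0.0848
finger_force: 0.0
clock: 17.45
tool_pos: [0.4359, 0.3418, 0.1854]
tcp_rot: [-179.9, -0.1, -1.2]
ft_force: [-0.1, -2.0, 6.5]
gripper_width: 0.0534
finger_force: 63.1
```

```bash
set -e
python3 -m crank '{"grip":[5,5,5,5,5,5,5,5],"travel":[[0,0,-1],[0,0,-3],[0,0,-6],[0,0,-10],[0,0,-14],[0,0,-16],[0,0,-16],[0,0,-16]],"twist":[[0,0,0],[0,0,0],[0,0,0],[0,0,0],[0,0,0],[0,0,0],[0,0,0],[0,0,0]]}'
python3 - <<'E'
from workcell import bot
import cv2,numpy as np,pickle
F={n:bot.grab_frame(n) for n in("scene","side","wrist")}; pickle.dump(F,open("G.pkl","wb"))
from h import *
q=[proj(F[n],[.436,.341,.2])[0].astype(int) for n in("scene","side")]; print(q)
c=np.zeros((600,800,3),np.uint8)
c[:300,:400]=cv2.resize(F["wrist"]["frame"][150:360,145:425],(400,300))
for i,n in enumerate(("scene","side")):
    u,v=q[i]; a=F[n]["frame"][max(0,v-30):v+30,max(0,u-40):u+40]; c[300*(i):300*(i+1),400:]=cv2.resize(a,(400,300),interpolation=cv2.INTER_CUBIC)
a=F["side"]["frame"][175:250,270:350]; c[300:,:320]=cv2.resize(a,(320,300),interpolation=cv2.INTER_CUBIC)
cv2.imwrite("pics/g1.png",c[:,:,::-1])
E
```

```text
clock: 18.25
tool_pos: [0.4351, 0.3413, 0.3443]
tcp_rot: [-180.0, -0.1, -1.2]
ft_force: [0.3, 0.1, -1.2]
gripper_width: 0.053
finger_force: 63.0
[array([409, 185]), array([306, 274])]
```

View pics/g1.png

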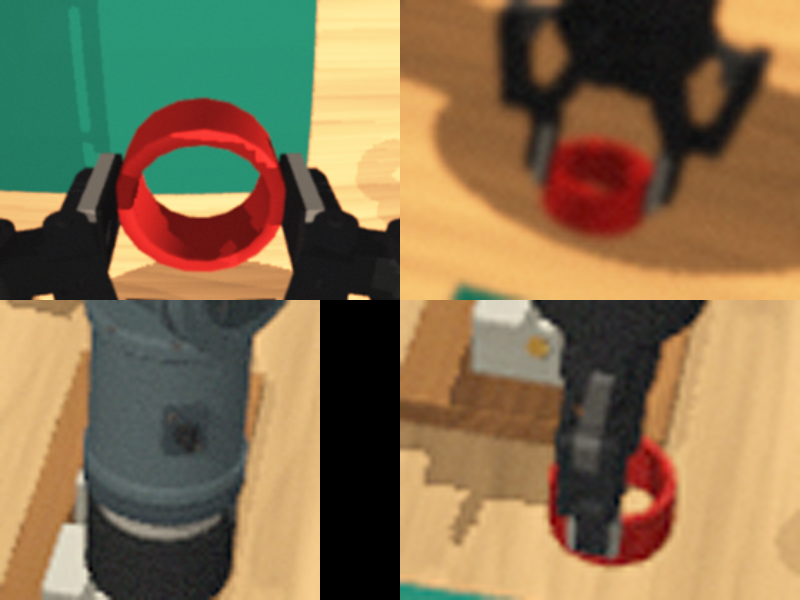

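```bash
cat > ringfit.py <<'E'
from h import *
import pickle
F=pickle.load(open("G.pkl","rb")); t=np.linspace(0,6.283,180)
def pr(n,P):
    f=F[n]
    if n!="wrist": return proj(f,P)
    T=np.linalg.inv(f["pose"]); p=(P@T[:3,:3].T+T[:3,3])*[1,-1,-1]
    return cv2.fisheye.projectPoints(p[None],np.zeros(3),np.zeros(3),f["K"],np.zeros(4))[0][0]
def ext(n,c):
    P=np.array([[c[0]+.028*np.cos(a),c[1]+.028*np.sin(a),c[2]+h] for h in(-.014,.014) for a in t]); q=pr(n,P)
    return np.r_[q.min(0),q.max(0)]
obs={}
for n in F:
    e=ext(n,[.435,.341,.178]); im=F[n]["frame"].astype(int); k=.45 if n!="wrist" else .4
    m=(im[...,0]>70)&(im[...,1]<k*im[...,0])&(im[...,2]<k*im[...,0]+5)
    v,u=np.nonzero(m); s=(u>e[0]-12)&(u<e[2]+12)&(v>e[1]-12)&(v<e[3]+12); u,v=u[s],v[s]
    obs[n]=np.array([u.min(),v.min(),u.max(),v.max()],float)
use={"scene":[1,3],"side":[0,2,3],"wrist":[1,3]}
fn=lambda c:np.concatenate([(ext(n,c)-obs[n])[use[n]]*(.4 if n=="wrist" else 1) for n in use])
r=least_squares(fn,[.435,.341,.178],loss="soft_l1"); print(r.x)
for n in F: print(n,obs[n],ext(n,r.x).round(1))
E
python3 ringfit.py
```

```text
[0.431339   0.33527016 0.17256492]
scene [397. 182. 419. 201.] [394.1 181.8 417.2 202.1]
side [296. 271. 320. 296.] [295.6 268.  321.9 295.9]
wrist [226. 219. 344. 339.] [237.  217.3 358.2 340.6]
```

```bash
cat >> ringfit.py <<'E'
use={"scene":[0,1,2,3],"side":[0,2,3],"wrist":[0,1,2,3]}
r=least_squares(fn,[.435,.341,.178],loss="soft_l1"); print(r.x)
for n in F: print(n,obs[n],ext(n,r.x).round(1))
use={"wrist":[0,1,2,3]}
r=least_squares(fn,[.435,.341,.178]); print(r.x, ext("wrist",r.x).round(1))
E
python3 ringfit.py
```

```text
[0.431339   0.33527016 0.17256492]
scene [397. 182. 419. 201.] [394.1 181.8 417.2 202.1]
side [296. 271. 320. 296.] [295.6 268.  321.9 295.9]
wrist [226. 219. 344. 339.] [237.  217.3 358.2 340.6]
[0.43165797 0.34077924 0.17396475]
scene [397. 182. 419. 201.] [396.2 182.  419.4 202.3]
side [296. 271. 320. 296.] [295.1 269.3 321.4 297.4]
wrist [226. 219. 344. 339.] [224.7 217.9 347.1 342.2]
[0.42916428 0.34123291 0.16875636] [226.1 218.9 343.9 339.1]
```

```bash
set -e
python3 -m crank '{"grip":[5,5,5,5,5,5,5,5,5,5,5,5,5,5,5,5,5,5],"travel":[[0.3,1,0],[1,3,0],[1.5,5.5,0],[2,8,0],[2.5,11,0],[3,14,0],[3.5,17,0],[4,20,0],[4.5,23,0],[5,26,0],[5.5,29,0],[6,32,0],[6.5,34,0],[7,35.5,0],[7.4,36.5,0],[7.62,37,0],[7.62,37,0],[7.62,37,0]],"twist":[[0,0,0],[0,0,0],[0,0,0],[0,0,0],[0,0,0],[0,0,0],[0,0,0],[0,0,0],[0,0,0],[0,0,0],[0,0,0],[0,0,0],[0,0,0],[0,0,0],[0,0,0],[0,0,0],[0,0,0],[0,0,0]]}'
python3 - <<'E'
from workcell import bot
import cv2,pickle
f=bot.grab_frame("wrist"); pickle.dump(f,open("W4.pkl","wb"))
cv2.imwrite("pics/w4.png",cv2.resize(f["frame"][130:360,125:445],(800,575),interpolation=cv2.INTER_CUBIC)[:,:,::-1])
E
```

```text
clock: 20.2
tool_pos: [0.5036, -0.0293, 0.3435]
tcp_rot: [-180.0, 0.0, -1.1]
ft_force: [0.1, 0.2, 0.1]
gripper_width: 0.0532
finger_force: 63.0
```

View pics/w4.png

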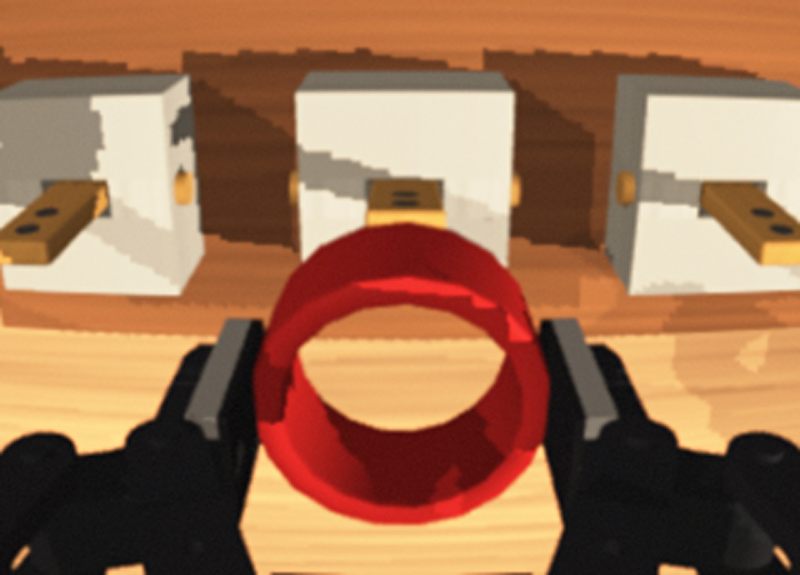

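The middle leaf still leans away, and the ring is centred on it in y (column ~405 for both). I'll lower it in stages.

```bash
set -e
python3 -m crank '{"grip":[5,5,5,5,5,5],"travel":[[0,0,1.5],[0,0,3.5],[0,0,5],[0,0,6],[0,0,6.5],[0,0,6.5]],"twist":[[0,0,0],[0,0,0],[0,0,0],[0,0,0],[0,0,0],[0,0,0]]}' >/dev/null; python3 g.py
python3 -m crank '{"grip":[5,5,5,5],"travel":[[0,0,0.5],[0,0,1],[0,0,1.5],[0,0,1.5]],"twist":[[0,0,0],[0,0,0],[0,0,0],[0,0,0]]}' >/dev/null; python3 g.py
python3 -m crank '{"grip":[5,5,5,5],"travel":[[0,0,0.5],[0,0,1],[0,0,1.5],[0,0,1.5]],"twist":[[0,0,0],[0,0,0],[0,0,0],[0,0,0]]}' >/dev/null; python3 g.py
python3 -m crank '{"grip":[5,5,5,5],"travel":[[0,0,0.2],[0,0,0.4],[0,0,0.5],[0,0,0.5]],"twist":[[0,0,0],[0,0,0],[0,0,0],[0,0,0]]}' >/dev/null; python3 g.py
python3 -m crank '{"grip":[5,5],"travel":[[0,0,0.1],[0,0,0.1]],"twist":[[0,0,0],[0,0,0]]}' >/dev/null; python3 g.py
```

```text
G t20.85 pos [503.6 -29.7 278.4] F [0.03 0.56 0.44]
G t21.25 pos [503.5 -30.1 263.1] F [-0.17 -0.59 -0.24]
G t21.65 pos [503.4 -30.  247.9] F [-0.06  0.07 -0.76]
G t22.05 pos [503.7 -30.1 243.6] F [-0.3  -1.03 -0.5 ]
G t22.25 pos [503.7 -30.1 242.6] F [-0.13 -0.2  -0.84]
```

```bash
set -e
for i in 1; do
python3 -m crank '{"grip":[5,5],"travel":[[0,0,0.1],[0,0,0.1]],"twist":[[0,0,0],[0,0,0]]}' >/dev/null; python3 g.py
python3 -m crank '{"grip":[5,5],"travel":[[0,0,0.07],[0,0,0.07]],"twist":[[0,0,0],[0,0,0]]}' >/dev/null; python3 g.py
done
python3 - <<'E'
from workcell import bot
import cv2,numpy as np
c=np.zeros((600,800,3),np.uint8)
c[:,:400]=cv2.resize(bot.grab_frame("side")["frame"][180:255,280:330],(400,600),interpolation=cv2.INTER_CUBIC)
c[:,400:]=cv2.resize(bot.grab_frame("scene")["frame"][165:240,252:302],(400,600),interpolation=cv2.INTER_CUBIC)
cv2.imwrite("pics/q1.png",c[:,:,::-1])
E
```

```text
G t22.45 pos [503.7 -30.1 241.6] F [ 0.26 -0.37  0.13]
G t22.65 pos [503.7 -30.  240.9] F [-0.18 -0.59 -0.03]
```

```bash
cat > gz.py <<'E'
import sys
from workcell import bot
o=bot.observe(); f=o["ft_force"]; print("t%.2f"%o["clock"],(o["tool_pos"]*1e3).round(1),f.round(2)); sys.exit(int(f[2]>2.5))
E
set -e
python3 -m crank '{"grip":[5,5],"travel":[[0,0,0.07],[0,0,0.07]],"twist":[[0,0,0],[0,0,0]]}' >/dev/null; python3 gz.py
python3 -m crank '{"grip":[5,5],"travel":[[0,0,0.07],[0,0,0.07]],"twist":[[0,0,0],[0,0,0]]}' >/dev/null; python3 gz.py
python3 -m crank '{"grip":[5,5],"travel":[[0,0,0.07],[0,0,0.07]],"twist":[[0,0,0],[0,0,0]]}' >/dev/null; python3 gz.py
python3 -m crank '{"grip":[5,5],"travel":[[0,0,0.07],[0,0,0.07]],"twist":[[0,0,0],[0,0,0]]}' >/dev/null; python3 gz.py
```

```text
t22.95 [503.8 -30.  240.4] [-0.75  0.38  1.52]
t23.15 [503.8 -30.  240.3] [-3.91 -0.46 10.78]
```

```bash
set -e
python3 -m crank '{"grip":[5,5.4,5.8,6.4,7,7,7],"travel":[[0,0,-0.07],[0,0,-0.07],[0,0,-0.07],[0,0,-0.07],[0,0,-0.07],[0,0,-0.07],[0,0,-0.07]],"twist":[[0,0,0],[0,0,0],[0,0,0],[0,0,0],[0,0,0],[0,0,0],[0,0,0]]}'
python3 -m crank '{"grip":[7,7,7,7,7,7,7,7,7,7,7],"travel":[[0,0,-0.5],[0,0,-1.5],[0,0,-3],[0,0,-6],[0,0,-10],[-3,0,-13],[-7,0,-15],[-7,4,-15],[-7,8,-15],[-7,12,-15],[-7,12,-15]],"twist":[[0,0,0],[0,0,0],[0,0,0],[0,0,0],[0,0,0],[0,0,0],[0,0,0],[0,0,0],[0,0,0],[0,0,0],[0,0,0]]}'
python3 - <<'E'
from workcell import bot
import cv2,numpy as np
c=np.zeros((600,800,3),np.uint8)
c[:300,:400]=cv2.resize(bot.grab_frame("side")["frame"][182:242,270:350],(400,300),interpolation=cv2.INTER_CUBIC)
c[:300,400:]=cv2.resize(bot.grab_frame("scene")["frame"][170:230,240:320],(400,300),interpolation=cv2.INTER_CUBIC)
w=bot.grab_frame("wrist"); c[300:,:400]=cv2.resize(w["frame"],(400,300))
import pickle; pickle.dump(w,open("W5.pkl","wb"))
cv2.imwrite("pics/fin.png",c[:,:,::-1])
E
```

```text
clock: 23.85
tool_pos: [0.5037, -0.0301, 0.2402]
tcp_rot: [180.0, 0.0, -1.2]
ft_force: [-0.2, -0.4, -0.0]
gripper_width: 0.0695
finger_force: 0.0
clock: 24.95
tool_pos: [0.4304, -0.1537, 0.3913]
tcp_rot: [179.8, -0.1, -1.7]
ft_force: [-0.4, 0.2, 0.3]
gripper_width: 0.0694
finger_force: 0.0
```

View pics/fin.png

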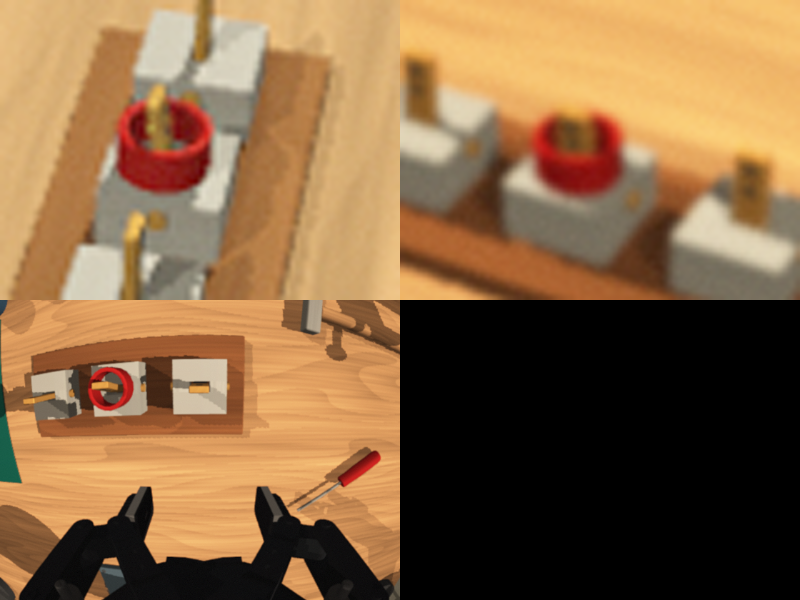

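The ring lies flat around the middle leaf, at (165,145) in the side crop. The leaf inside still leans away, and nothing else has moved.

```bash
python3 -c "
from workcell import bot
print(bot.close_job())"
```

```text
the job is handed in; nothing more can be done
None
```

The middle hinge (hinge 2) was the loose one: I rocked its leaf to both ends of its play with at most about 6 N, left it leaning away, put the red ring flat on its block, and handed the job in at about 25 s. I did not rock the other two hinges, since hinge 2 was tried first and its leaf moved far past a sound hinge's limit.

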